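# Re-index the length stop on a joiner's notched rail

### The arm

A 7-joint arm with a two-finger parallel gripper is mounted at the origin on the work surface. World frame = base frame: x ahead of the robot, y to its left, z up, the work surface at z = 0. Lengths are in m, angles in rad, forces in N, time in s.
With the tool pointing down it reaches from about 0.35 to 0.9 m from the base axis. Payload 8.1 kg.
Tool frame: the origin (TCP) lies at the centre of the arm's flange, where the gripper is bolted on; the fingertips stand 178 mm ahead of it and the grasp point (between the pads) lies 159 mm ahead of it; z points along the fingers, y is the line along which they close (so a half turn about z gives the same grasp; the last joint's range is limited). The gripper opens to 92 mm and grips with 3 to 60 N. Pads are 19 mm wide; open, the fingers measure 130 mm over their backs; the gripper's body (75 mm by 190 mm) begins 47 mm behind the grasp point.
Start: joints at [1.119, 0.434, 0.025, 1.573, -0.012, 1.134, -0.075], TCP at [0.214, -0.587, 0.405] pointing down, gripper open.
Joint ranges: [-2.62, 2.62], [-0.44, 2.09], [-1.27, 1.32], [0.08, 2.57], [-1.32, 4.46], [0.12, 2], [-2.74, 2.74]. Speed limits (rad/s): [2.22, 2.22, 3.01, 3.01, 3.14, 3.14, 3.14].

### API

Orientations are given as a rotation vector (axis times angle).
In Python, from cell import arm gives the robot as it stands. The module is installed in compiled form; this text tells all that it offers.
- The arm moves only by the shell command python3 -m inch 'ROWS' [FORCE]. ROWS is text: rows parted by semicolons, each of 5 numbers parted by spaces: the shift along the tool's x, y, z in m, then the turn about the tool's z in rad, then the finger opening in m, from 0 to 0.0918. In form: x y z roll fingers; .... A call has 1 to 5 rows; each row is the pose to reach, as a shift and turn from the pose commanded when the call began, along the tool's axes at that moment; what a row does not reach only later rows make up. A row lasts 1/10 s, in which the tool goes at most 50 mm and 8.59 degrees, less where a joint would pass 70% of its speed; a pose out of reach is approached as far as the arm can. A call with a gripper value outside its range is refused whole. The fingers move at their own pace and stop on an object; FORCE is the grip in N (left out, the last holds). Time passes only in rows, so rows that repeat a pose let the fingers close. It gives the time, the measured TCP pose, the force, the opening and the grip force at its end, in the units of the state.
- arm.observe(): the state, without advancing time (a new reading comes with each control period).
- arm.get_image(name): name is "side" or "top" or "wrist"; returns the picture (384x512x3 uint8, red, green, blue); there is no depth.
- arm.get_calibration(name): a dict with "intrinsics" (3x3 intrinsics, pixels), "distortion" ([k1, k2, p1, p2, k3] as OpenCV has them; the pictures are not rectified), "pose" (4x4, takes a point from camera to world coordinates). Camera axes: x right, y up, looking along -z (the intrinsics and any distortion apply to the point x, -y, -z); pixel columns grow to the right and rows downward; lengths in m; the calibration is good to about 2 mm. A picture is of the moment at which its call begins: read the wrist's pose just before it. get_calibration takes no time and is no camera call; for the wrist camera it gives the pose at the moment of the call.
- arm.sign_off(): hands the job in; it is judged then, once.
Trained networks look in the newest picture that a camera, given by its name, has taken for a name from the list of things; names that differ only in an ending like _2 or _b are one class to them, and where a whole thing is asked for, a point or a joint stands for the part that bears it (a point fixed in the world has none). Each returns a list of dicts, best first, with "conf" (0 to 1); they miss things now and then, are a little off and sometimes report something else, mostly with a low value. They report only what shows in the picture. A call takes as long as a camera call.
- arm.look_for(camera, query): "point" ([row, column] in pixels, amid what is visible of it).
- arm.silhouettes(camera, query): "region" (384x512 bool, what is visible of it) and "point" ([row, column] in pixels, amid what is visible of it).
- arm.place_of(camera, query): "point" ([row, column] in pixels: a listed point, or the origin of a listed thing).
The state is a dict: "clock": time; "joints": joint angles; "dq": joint speeds; "joint_efforts": joint torques, N m; "position": TCP position; "ee_rot": TCP orientation; "force": force on the tool from outside, world axes, zero at the start; "ft_torque": the same for the moment, N m; "width": opening from 0.0 (shut) to 1.0 (fully open); "gripper_force": force on a finger pad.
Only numpy, scipy, OpenCV 4.12 (cv2) and the standard library are available. Lean on these libraries where they do the work, as an engineer would, in place of code of your own. Each camera call takes 0.05 s, during which the arm holds its last target. There are 200 camera calls.

### The job

The next batch of rails needs the length stop at the green tape mark. Pull up the stop's red knob and twist it counter-clockwise (seen from above) as far as it goes, so that the plunger stays out, slide the stop along until the plunger is over the green notch, then twist the knob back so that the plunger drops fully home in that notch, and let go. Leave the blue clamp and the brown sanding sleeve where they lie.

Things in the scene. Friction and masses are not known exactly. Their poses are not given: they have to be found in the camera images.
- red_knob (a point): Centre of the stop's red T-handle, on the plunger's upright axis. Bar 46 mm long (own y), 16 thick (own x: pinch across it from above), 26 high. Locked: 103 mm above the table, bar along the rail (axes as green_notch's), dark slotted fork 27 mm below. Lifted, it turns 70 deg counter-clockwise from above, to a stop. The stop (62 mm long, 0.5 kg, 2 N drag) may be slid by this handle.
- plunger (a joint): Lift of red knob and plunger, m: 0 locked, 0.025 at most; a spring pulls down with 6 to 9 N. A brass cross-pin in the fork's slot stops twisting beyond 15 deg until lifted 0.019; twisted over 35 deg it rests on the fork at 0.019 and stays out. The pin then clears the rail. Turned back within 10 deg, within 10 mm of a notch, it drops to 0, self-centring; elsewhere it stands on the rail at 0.015.
- green_notch (a point): Middle of the rail's top (40 mm above the table) at the notch with green tape: a 20 mm wide strip on the board on both sides of the rail. x level across the rail, y along it, z up. Level steel rail, 24 mm wide, 380 long, on a fixed 200 x 440 mm wooden board; five notches 60 mm apart: the stop starts in the bare middle one, the others are green, yellow, blue, white in any order.
- clamp: Bystander: blue G-clamp lying flat beside one end of the board, 160 x 90 x 20 mm, 0.6 kg; origin under its middle.
- sleeve: Bystander: brown abrasive sleeve, a light upright ring of 84 mm diameter, 55 mm high, beside the board's other end; origin at the centre of its underside.

How it is judged:
By the outcome, as a careful person would: the job done as asked, in the order asked, and still so for the second after the job is handed in, with the robot touching nothing.
It also fails if it takes over 42 s, if anything falls off the work surface, if the arm or the gripper's body presses on something with over 40 N, if the wrist force passes 120 N, or if a joint passes its speed limit or range.

## Working session

There is one attempt and no reset: what is moved stays moved. The work goes in short steps, Python scripts to look and compute and a shell command to move; the robot and the scene stay as the last step left them, time stands still between calls to the robot, and variables do not carry over. Pictures are saved under pics/ and viewed, at most 10 in all, crops included, and the job is handed in when it is done.

```bash
mkdir -p pics; cat > h.py <<'E'
import numpy as np, cv2
from cell import arm
def ray(cam,pt):
    c=arm.get_calibration(cam); K=np.array(c["intrinsics"],float); d=np.array(c["distortion"],float); P=np.array(c["pose"])
    u=cv2.undistortPoints(np.array([[[pt[1],pt[0]]]],float),K,d)[0,0]
    v=P[:3,:3]@np.array([u[0],-u[1],-1]); return P[:3,3],v
def at(cam,pt,z):
    o,v=ray(cam,pt); return o+v*(z-o[2])/v[2]
def save(cam,name):
    im=arm.get_image(cam); cv2.imwrite(f"pics/{name}.png",im[:,:,::-1]); return im
E
python3 - <<'E'
from h import *
np.set_printoptions(precision=4,suppress=True)
s=arm.observe(); print(s)
a=save("top","top0");b=save("side","side0")
for cam in("top","side"):
    for q,z in(("red_knob",.103),("green_notch",.04),("clamp",0),("sleeve",0)):
        for r in arm.place_of(cam,q)[:2]: print(cam,q,r["conf"],r["point"],at(cam,r["point"],z))
E
```

```text
{'clock': 0.0, 'joints': array([ 1.1194,  0.4352,  0.025 ,  1.5741, -0.0116,  1.134 , -0.0751]), 'dq': array([-0.0008, -0.0002,  0.0004, -0.001 ,  0.0009, -0.0015, -0.0007]), 'joint_efforts': array([  0.001 , -66.7854,   0.9847, -31.4465,  -0.0606,   0.0428,
         0.0002]), 'position': array([ 0.2135, -0.5872,  0.4039]), 'ee_rot': array([-3.0924, -0.5447,  0.0007]), 'force': array([-0.7244, -0.4358,  0.5084]), 'ft_torque': array([-0.016 ,  0.0024,  0.0025]), 'gripper_force': 0.0, 'width': 0.9981643109248579}
top red_knob 0.4 [209.7, 265.7] [ 0.5406 -0.0155  0.103 ]
top green_notch 0.65 [200.4, 283.9] [ 0.5708 -0.0759  0.04  ]
top clamp 0.69 [180.9, 361.2] [ 0.6348 -0.3333  0.    ]
top sleeve 0.52 [220.9, 163.0] [0.5081 0.3163 0.    ]
side red_knob 0.44 [182.5, 269.2] [ 0.5649 -0.0307  0.103 ]
side green_notch 0.65 [192.1, 275.7] [ 0.5659 -0.0755  0.04  ]
side clamp 0.69 [155.4, 290.9] [ 0.6283 -0.3325  0.    ]
side sleeve 0.76 [301.2, 225.7] [0.5146 0.3148 0.    ]
```

View pics/top0.png

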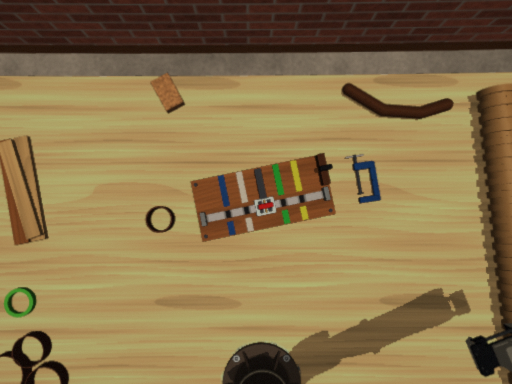

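View pics/side0.png

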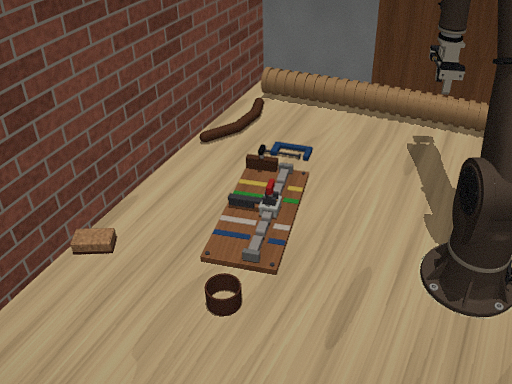

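The top view shows the board with the rail running from about (219,203) to (195,328) and the knob at (207,265). The green tape is the next notch to the right, at about (201,284), then yellow; white and blue are on the left. The clamp is to the right at (182,368) and the sleeve to the left at (219,160). The side view agrees, with green at (193,275).

```bash
cat >> h.py <<'E'
from scipy.spatial.transform import Rotation as Ro
np.set_printoptions(precision=4,suppress=True)
def plan(tgt,yaw):
    "tool shift and roll to bring grasp TCP to tgt (world) with tool y at yaw (mod pi)"
    s=arm.observe(); R=Ro.from_rotvec(s["ee_rot"]).as_matrix()
    cur=np.arctan2(R[1,1],R[0,1]); d=(yaw-cur+np.pi/2)%np.pi-np.pi/2
    print("t",s["clock"],"pos",s["position"],"tooly deg",np.degrees(cur),"shift",R.T@(np.array(tgt)-s["position"]),"roll",-d, "F",s["force"],"w",s["width"]*.0918,"j7",s["joints"][6])
E
python3 - <<'E'
from h import *
e=[at("top",p,.04) for p in((219,203),(195,328))]; print(e, np.linalg.norm(e[0]-e[1]))
d=e[1]-e[0]; print("rail deg",np.degrees(np.arctan2(d[1],d[0])))
im=cv2.imread("pics/top0.png")[:,:,::-1].astype(int); s2=cv2.imread("pics/side0.png")[:,:,::-1].astype(int)
rays=[]
for n,i in(("top",im),("side",s2)):
    m=(i[...,0]>130)&(i[...,1]<60)&(i[...,2]<60); m[:150]=0; m[:, :230]=0; m[240:]=0; m[:,330:]=0
    r,c=np.nonzero(m); p=(r.mean(),c.mean()); print(n,len(r),p,at(n,p,.103)); rays.append(ray(n,p))
(o1,v1),(o2,v2)=rays; t=np.linalg.lstsq(np.c_[v1,-v2],o2-o1,rcond=None)[0]; print(o1+v1*t[0],o2+v2*t[1])
P=np.array(arm.get_calibration("wrist")["pose"]); s=arm.observe(); R=Ro.from_rotvec(s["ee_rot"]).as_matrix()
print("cam in tool",R.T@(P[:3,3]-s["position"]),"look",R.T@-P[:3,2]); print(arm.get_calibration("wrist")["intrinsics"])
plan([.55,-.02,.405],np.radians(11))
E
```

```text
[array([0.5135, 0.1811, 0.04  ]), array([ 0.5871, -0.2161,  0.04  ])] 0.4039396602343699
rail deg -79.5123593386838
top 62 (np.float64(205.3709677419355), np.float64(265.4516129032258)) [ 0.5537 -0.0149  0.103 ]
side 44 (np.float64(183.1818181818182), np.float64(269.84090909090907)) [ 0.562  -0.0286  0.103 ]
[ 0.5534 -0.0144  0.1147] [ 0.5549 -0.0137  0.1148]
cam in tool [0.0691 0.0006 0.0202] look [-0.2578 -0.0001  0.9662]
[[312.1037   0.     259.8692]
 [  0.     312.1037 196.4463]
 [  0.       0.       1.    ]]
t 0.5 pos [ 0.2136 -0.5874  0.4047] tooly deg -70.02132830635648 shift [ 0.51   -0.4183 -0.0003] roll -1.4140889432852015 F [-0.0963 -0.3675  0.587 ] w 0.09188484537092446 j7 -0.07511670566939224
```

```bash
python3 -m inch '0.0385 -0.0315 0 -0.14 0.06; 0.077 -0.063 0 -0.28 0.06; 0.1155 -0.0945 0 -0.42 0.06; 0.154 -0.126 0 -0.56 0.06; 0.1925 -0.1575 0 -0.7 0.06' 20; python3 -c "
from h import *
plan([.554,-.014,.38],np.radians(10.5))"
```

```text
clock: 1.0
position: [0.3413, -0.3717, 0.405]
ee_rot: [2.714, 1.58, 0.0]
force: [1.1, 0.1, 0.3]
width: 0.661
gripper_force: 0.0
t 1.0 pos [ 0.3413 -0.3717  0.405 ] tooly deg -29.5925114373375 shift [0.4161 0.0082 0.0249] roll -0.6997463299750235 F [1.0646 0.1475 0.3498] w 0.06072395950645622 j7 0.1399816901180923
```

```bash
python3 -m inch '0.046 0.001 0.003 -0.14 0.05; 0.092 0.002 0.006 -0.28 0.05; 0.138 0.003 0.009 -0.42 0.05; 0.184 0.004 0.012 -0.56 0.05; 0.23 0.005 0.015 -0.7 0.05' 20; python3 -c "
from h import *
plan([.554,-.014,.36],np.radians(10.5))"
```

```text
clock: 1.5
position: [0.4603, -0.1751, 0.39]
ee_rot: [2.008, 2.415, 0.0]
force: [-0.2, 0.1, -0.2]
width: 0.548
gripper_force: 0.0
t 1.5 pos [ 0.4603 -0.1751  0.39  ] tooly deg 10.501934283595354 shift [0.1413 0.1214 0.03  ] roll 3.3759617406259324e-05 F [-0.2251  0.1217 -0.2448] w 0.05033340624615483 j7 0.29196907755075585
```

```bash
python3 -m inch '0.036 0.031 0.008 0 0.05; 0.071 0.061 0.015 0 0.05; 0.106 0.091 0.023 0 0.05; 0.141 0.121 0.03 0 0.05; 0.141 0.121 0.03 0 0.05' 20; python3 - <<'E'
from h import *
im=save("wrist","w0")
for q,z in(("red_knob",.103),("green_notch",.04)):
    for r in arm.place_of("wrist",q)[:2]: print(q,r["conf"],r["point"],at("wrist",r["point"],z))
i=im.astype(int); m=(i[...,0]>120)&(i[...,1]<60)&(i[...,2]<60); r,c=np.nonzero(m)
p=(r.mean(),c.mean()); print(len(r),p,at("wrist",p,.114), at("wrist",p,.103)); print(cv2.minAreaRect(np.c_[c,r].astype(np.float32)))
plan([.554,-.014,.36],np.radians(10.5))
E
```

```text
clock: 2.0
position: [0.5555, -0.0097, 0.3593]
ee_rot: [-2.004, -2.417, -0.006]
force: [-0.0, 0.3, -0.6]
width: 0.541
gripper_force: 0.0
red_knob 0.7 [210.2, 259.5] [ 0.5547 -0.0209  0.103 ]
1026 (np.float64(214.00974658869396), np.float64(257.35380116959067)) [ 0.5527 -0.0225  0.114 ] [ 0.5532 -0.026   0.103 ]
((257.5, 214.5), (55.0, 19.0), 90.0)
t 2.15 pos [ 0.5537 -0.0169  0.3595] tooly deg 10.213116924825037 shift [ 0.0028  0.0008 -0.0005] roll -0.005007054230049546 F [ 0.3169 -0.0289 -0.3424] w 0.05018565723528571 j7 -0.10379185884535955
```

View pics/w0.png

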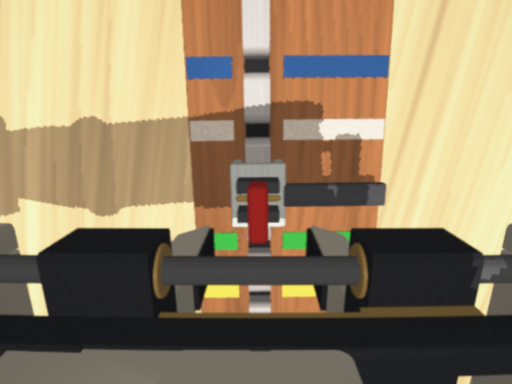

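The wrist view shows the rail vertical in the picture and in line with the tool. The knob is at about (214,257), between the fingers. Green is at row 240 and white at row 130. The arm was still settling in that picture, so I measure once more.

```bash
python3 - <<'E'
from h import *
im=arm.get_image("wrist")
i=im.astype(int); m=(i[...,0]>120)&(i[...,1]<60)&(i[...,2]<60); r,c=np.nonzero(m)
for p in((r.min(),c.mean()),(r.max(),c.mean()),(r.mean(),c.mean())): print(p,at("wrist",p,.116),at("wrist",p,.103))
for q,z in(("red_knob",.103),("green_notch",.04)):
    for k in arm.place_of("wrist",q)[:2]: print(q,k["conf"],k["point"],at("wrist",k["point"],z))
g=(i[...,1]>130)&(i[...,0]<80)&(i[...,2]<90); r,c=np.nonzero(g); print(len(r),r.min(),r.max(),at("wrist",((r.min()+r.max())/2,260),.02))
plan([.554,-.014,.267],np.radians(10.5))
E
```

```text
(np.int64(177), np.float64(262.2809523809524)) [0.551  0.0058 0.116 ] [0.5516 0.0032 0.103 ]
(np.int64(233), np.float64(262.2809523809524)) [ 0.5589 -0.0372  0.116 ] [ 0.5599 -0.0422  0.103 ]
(np.float64(204.16857142857143), np.float64(262.2809523809524)) [ 0.5547 -0.0145  0.116 ] [ 0.5555 -0.0183  0.103 ]
red_knob 0.59 [201.3, 261.8] [ 0.5547 -0.0165  0.103 ]
1017 224 242 [ 0.5639 -0.0756  0.02  ]
t 2.3 pos [ 0.5535 -0.0181  0.3599] tooly deg 10.055211899105785 shift [0.0041 0.0012 0.0929] roll -0.00776301683429681 F [ 0.2656 -0.4836  0.444 ] w 0.050118610617650314 j7 -0.10408615538810709
```

```bash
python3 -m inch '0.002 0.002 0.03 -0.01 0.05; 0.002 0.002 0.06 -0.01 0.05; 0.002 0.002 0.078 -0.01 0.05; 0.002 0.002 0.078 -0.01 0.05' 20; python3 -c "
from h import *
plan([.555,-.0157,.267],np.radians(10.5))"
```

```text
clock: 2.7
position: [0.5542, -0.0158, 0.2797]
ee_rot: [-2.004, -2.416, 0.005]
force: [-0.7, 0.4, -0.3]
width: 0.54
gripper_force: 0.0
t 2.7 pos [ 0.5542 -0.0158  0.2797] tooly deg 10.656825294960075 shift [-0.0001  0.0008  0.0127] roll 0.002737117747464657 F [-0.7211  0.377  -0.3219] w 0.049586421914895124 j7 -0.1570963391776887
```

```bash
python3 -m inch '0 0.001 0.014 0 0.05; 0 0.001 0.014 0 0; 0 0.001 0.014 0 0; 0 0.001 0.014 0 0; 0 0.001 0.014 0 0' 40; python3 -c "
from h import *
plan([.555,-.0157,.288],np.radians(10.5))"
```

```text
clock: 3.2
position: [0.5567, -0.014, 0.2684]
ee_rot: [2.003, 2.419, 0.001]
force: [-0.3, 0.3, 0.2]
width: 0.244
gripper_force: 0.0
t 3.2 pos [ 0.5567 -0.014   0.2684] tooly deg 10.766616318993295 shift [-0.0014 -0.002  -0.0196] roll 0.0046533326059805535 F [-0.3156  0.2965  0.2056] w 0.02243431111453832 j7 -0.1683950135040953
```

```bash
python3 -m inch '0 0 0 0 0; 0 0 0 0 0; 0 0 0 0 0' 40; python3 -m inch '0 0 -0.008 0 0; 0 0 -0.015 0 0; 0 0 -0.0225 0 0; 0 0 -0.0225 0 0; 0 0 -0.0225 0 0' 40; python3 -c "
from h import *
save('wrist','w1')
plan([.555,-.0157,.288],np.radians(10.5))"
```

```text
clock: 3.5
position: [0.5558, -0.0141, 0.2682]
ee_rot: [-2.002, -2.42, 0.003]
force: [-5.7, -0.8, 7.9]
width: 0.17
gripper_force: 40.0
clock: 4.0
position: [0.5558, -0.0142, 0.2899]
ee_rot: [-2.003, -2.419, 0.002]
force: [-3.9, -1.0, -9.6]
width: 0.173
gripper_force: 40.0
t 4.05 pos [ 0.5558 -0.0142  0.2897] tooly deg 10.764054479331964 shift [-0.0013 -0.0011  0.0017] roll 0.0046086200689821055 F [-4.9621 -0.9028 -9.4641] w 0.015554036500811106 j7 -0.15076323245672113
```

View pics/w1.png

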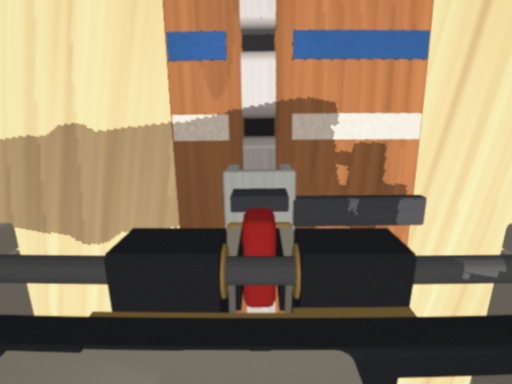

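Lifted about 21.7 mm with a 9.6 N pull, so the spring is held. The wrist view shows the red bar squarely between the pads at about (255,260). Now the twist.

```bash
python3 -m inch '0 0 0 -0.13 0; 0 0 0 -0.26 0; 0 0 0 -0.39 0; 0 0 0 -0.52 0; 0 0 0 -0.65 0' 40; python3 -m inch '0 0 0 -0.13 0; 0 0 0 -0.26 0; 0 0 0 -0.39 0; 0 0 0 -0.5 0; 0 0 0 -0.58 0' 40;  python3 -m inch '0 0 0 0 0; 0 0 0 0 0' 40; python3 -c "
from h import *
plan([.555,-.0157,.288],np.radians(80.8)); print(arm.observe()['ft_torque'])"
```

```text
clock: 4.55
position: [0.5556, -0.0144, 0.2894]
ee_rot: [-1.118, -2.933, 0.002]
force: [-5.3, -1.0, -9.9]
width: 0.173
gripper_force: 40.0
clock: 5.05
position: [0.5555, -0.0147, 0.2892]
ee_rot: [-0.235, -3.129, 0.001]
force: [-5.9, -1.2, -10.1]
width: 0.174
gripper_force: 40.4
clock: 5.25
position: [0.5555, -0.0149, 0.2892]
ee_rot: [-0.244, -3.128, 0.001]
force: [-6.2, -2.7, -9.2]
width: 0.166
gripper_force: 40.3
t 5.25 pos [ 0.5555 -0.0149  0.2892] tooly deg 81.09317772947232 shift [ 0.0004 -0.0009  0.0012] roll 0.00511691667281311 F [-6.1707 -2.749  -9.2283] w 0.015265036659245713 j7 0.895731287259952
[-0.1535  1.2584 -0.6372]
```

```bash
python3 -m inch '0 0 0 -0.03 0; 0 0 0 -0.03 0; 0 0 0.001 0 0' 40; python3 -m inch '-0.003 -0.008 0 0 0; -0.008 -0.021 0 0 0; -0.013 -0.035 0 0 0; -0.018 -0.048 0 0 0; -0.0203 -0.0558 0 0 0' 40; python3 -m inch '0 0 0 0 0; 0 0 0 0 0' 40; python3 - <<'E'
from h import *
plan([.5668,-.0732,.288],np.radians(80.8)); print(arm.observe()['ft_torque'])
a=save("wrist","w2"); s=save("side","s2"); t=save("top","t2")
c=lambda i,r,k:cv2.resize(i[r:r+100,k:k+130],(390,300),interpolation=2)
cv2.imwrite("pics/c2.png",np.vstack([np.hstack([c(t,150,200),c(s,140,210)]),np.hstack([cv2.resize(a,(390,292)),np.zeros((292,390,3),np.uint8)])])[:,:,::-1])
E
```

```text
clock: 5.55
position: [0.5556, -0.0149, 0.2883]
ee_rot: [-0.244, -3.129, 0.001]
force: [-6.5, -1.0, -8.9]
width: 0.172
gripper_force: 40.1
clock: 6.05
position: [0.5673, -0.0739, 0.2882]
ee_rot: [-0.244, -3.129, 0.001]
force: [-4.9, 0.3, -9.7]
width: 0.175
gripper_force: 40.1
clock: 6.25
position: [0.5673, -0.0738, 0.2883]
ee_rot: [-0.245, -3.129, 0.002]
force: [-5.5, -2.7, -9.1]
width: 0.169
gripper_force: 40.1
t 6.25 pos [ 0.5673 -0.0738  0.2883] tooly deg 81.05485408779083 shift [0.0006 0.0005 0.0003] roll 0.004448042944116715 F [-5.5258 -2.7149 -9.1045] w 0.015531381118800109 j7 1.001938911120633
[-0.421   0.9967 -0.4496]
```

View pics/c2.png

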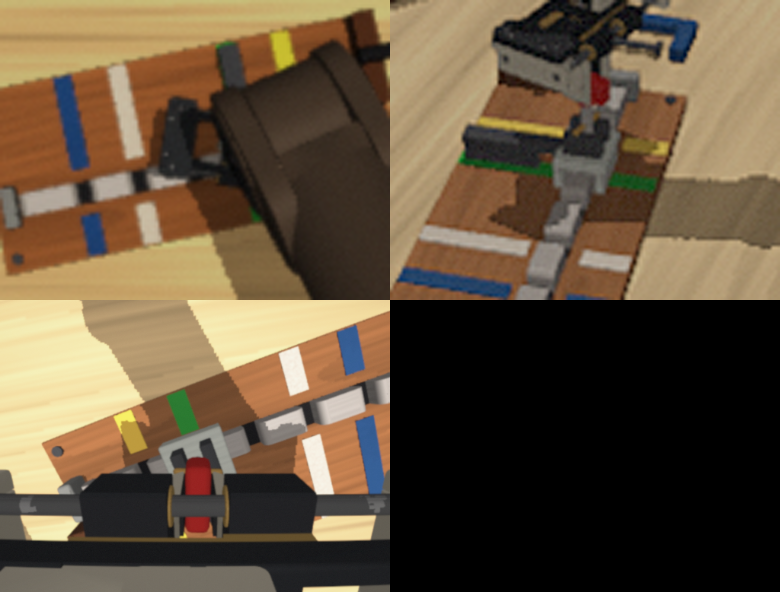

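The stop sits across the green tape: in the side crop the tape runs into both sides of it, and in the wrist crop the tape at (185,412) points to the stop's middle. The knob is turned fully with the gripper. Now twist back and lower.

```bash
python3 -m inch '0 0 -0.0015 0 0; 0 0 -0.0015 0.13 0; 0 0 -0.0015 0.26 0; 0 0 -0.0015 0.39 0; 0 0 -0.0015 0.52 0' 40; python3 -m inch '0 0 0 0.13 0; 0 0 0 0.26 0; 0 0 0 0.39 0; 0 0 0 0.52 0; 0 0 0 0.65 0' 40;  python3 -m inch '0 0 0 0.06 0; 0 0 0 0.06 0; 0 0 0 0.06 0' 40; python3 -c "
from h import *
plan([.5668,-.0732,.2682],np.radians(10.7)); print(arm.observe()['ft_torque'])"
```

```text
clock: 6.9
position: [0.5673, -0.0731, 0.2899]
ee_rot: [-1.046, -2.96, 0.002]
force: [-4.9, -1.6, -10.8]
width: 0.173
gripper_force: 40.0
clock: 7.4
position: [0.5675, -0.0728, 0.2901]
ee_rot: [-1.937, -2.472, 0.002]
force: [-3.3, -1.7, -9.9]
width: 0.172
gripper_force: 40.0
clock: 7.7
position: [0.5675, -0.0725, 0.2902]
ee_rot: [-2.0, -2.422, 0.003]
force: [-4.0, -2.2, -9.0]
width: 0.168
gripper_force: 40.1
t 7.7 pos [ 0.5675 -0.0725  0.2902] tooly deg 10.896395171022261 shift [-0.0005 -0.0008  0.022 ] roll 0.003427742369355835 F [-4.0167 -2.2476 -9.0142] w 0.015423095895231278 j7 -0.042259972519418564
[-0.5454  0.9971  0.3976]
```

```bash
python3 -m inch '0 0 0.007 0 0; 0 0 0.014 0 0; 0 0 0.02 0 0; 0 0 0.022 0 0; 0 0 0.022 0 0' 40; python3 -c "
from h import *
plan([.5668,-.0732,.2682],np.radians(10.7)); print(arm.observe()['ft_torque'])"
```

```text
clock: 8.2
position: [0.5676, -0.0726, 0.2685]
ee_rot: [-2.0, -2.421, 0.002]
force: [-6.3, -2.2, -7.3]
width: 0.172
gripper_force: 40.1
t 8.2 pos [ 0.5676 -0.0726  0.2685] tooly deg 10.872881824729117 shift [-0.0005 -0.0009  0.0003] roll 0.003017357058378911 F [-6.2774 -2.1599 -7.2611] w 0.01580895942246651 j7 -0.05856489726902052
[-0.5411  1.2293  0.3644]
```

```bash
python3 -m inch '0 0 0 0 0.05; 0 0 0 0 0.05; 0 0 0 0 0.05; 0 0 0 0 0.05' 40; python3 -m inch '0 0 0 0 0.05; 0 0 -0.03 0 0.05; 0 0 -0.07 0 0.05; 0 0 -0.11 0 0.05; 0 0 -0.14 0 0.05'; python3 -m inch '0.05 0 0 0 0.05; 0.1 0 0 0 0.05; 0.13 0 0 0 0.05; 0.13 0 0 0 0.05; 0.13 0 0 0 0.05'; python3 - <<'E'
from h import *
a=save("wrist","w3"); s=save("side","s3")
i=a.astype(int); m=(i[...,0]>120)&(i[...,1]<60)&(i[...,2]<60); r,c=np.nonzero(m)
print(len(r),at("wrist",(r.min(),c.mean()),.116),at("wrist",(r.max(),c.mean()),.116),cv2.minAreaRect(np.c_[c,r].astype(np.float32)))
i2=s.astype(int); m=(i2[...,0]>130)&(i2[...,1]<60)&(i2[...,2]<60); m[:130]=0; m[:,:230]=0; m[240:]=0; m[:,340:]=0
R,C=np.nonzero(m); o1,v1=ray("wrist",(r.mean(),c.mean())); o2,v2=ray("side",(R.mean(),C.mean()))
t=np.linalg.lstsq(np.c_[v1,-v2],o2-o1,rcond=None)[0]; print(o1+v1*t[0],o2+v2*t[1])
for q in("clamp","sleeve"): 
    for k in arm.place_of("side",q)[:1]: print(q,k["conf"],at("side",k["point"],0))
plan([.5668,-.0732,.2682],np.radians(10.7))
cv2.imwrite("pics/c3.png",np.hstack([cv2.resize(a,(400,300)),cv2.resize(s[130:230,210:330],(360,300),interpolation=2)])[:,:,::-1])
E
```

```text
clock: 8.6
position: [0.5688, -0.072, 0.2695]
ee_rot: [2.002, 2.419, 0.003]
force: [0.7, 0.5, 0.3]
width: 0.47
gripper_force: 0.0
clock: 9.1
position: [0.5683, -0.0719, 0.4115]
ee_rot: [2.001, 2.419, 0.003]
force: [-0.1, -0.2, 0.1]
width: 0.545
gripper_force: 0.0
clock: 9.6
position: [0.5437, 0.0559, 0.409]
ee_rot: [2.001, 2.421, 0.0]
force: [-0.7, -1.1, 0.8]
width: 0.544
gripper_force: 0.0
220 [ 0.5622 -0.0508  0.116 ] [ 0.5654 -0.0677  0.116 ] ((258.0, 303.5), (15.0, 16.0), 90.0)
[ 0.5626 -0.0526  0.1255] [ 0.5588 -0.0554  0.1269]
clamp 0.72 [ 0.6315 -0.3442  0.    ]
sleeve 0.7 [0.513  0.3181 0.    ]
t 9.8 pos [0.5441 0.0539 0.4085] tooly deg 10.629248253269541 shift [-0.1291 -0.0011  0.1404] roll -0.001234850931983722 F [ 0.235  -0.0079  0.3907] w 0.05012103539623456 j7 -0.20974785516672673
```

View pics/c3.png

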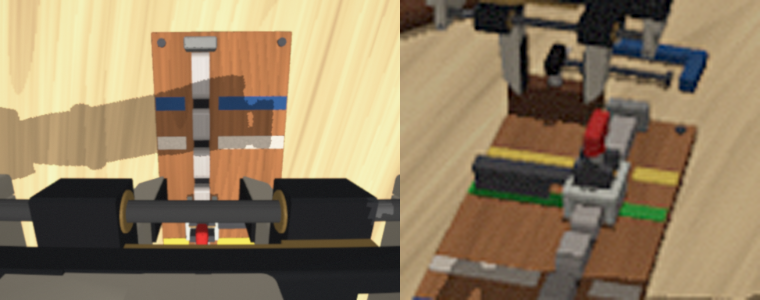

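```bash
python3 -m inch '-0.04 0 0 0 0.05; -0.08 0 0 0 0.05; -0.12 0 0 0 0.05; -0.12 0 0.01 0 0.05; -0.12 0 0.01 0 0.05'; python3 -m inch '0 0 0 0 0.05; 0 0 0 0 0.05; 0 0 0 0 0.05';  python3 - <<'E'
from h import *
o=cv2.imread("pics/side0.png")[:,:,::-1]; s=arm.get_image("side"); n=cv2.imread("pics/s3.png")[:,:,::-1]
for im,xy in((o,(.555,-.0150)),(n,(.5665,-.0737))):
    i=im.astype(int); m=(i[...,0]>130)&(i[...,1]<60)&(i[...,2]<60); m[:130]=0; m[:,:230]=0; m[240:]=0; m[:,340:]=0
    R,C=np.nonzero(m); p=(R.mean(),C.mean()); c,v=ray("side",p)
    t=np.dot(np.array(xy)-c[:2],v[:2])/np.dot(v[:2],v[:2]); print(len(R),p,"near axis at",c+v*t)
a=save("wrist","w4"); i=a.astype(int); m=(i[...,0]>120)&(i[...,1]<60)&(i[...,2]<60); r,c=np.nonzero(m)
print(len(r),r.min(),r.max(),at("wrist",(r.min(),c.mean()),.116),at("wrist",(r.max(),c.mean()),.116))
g=(i[...,1]>130)&(i[...,0]<80)&(i[...,2]<90); r,c=np.nonzero(g); print(len(r),at("wrist",((r.min()+r.max())/2,260),.02))
t=arm.get_image("top")
plan([.5668,-.0732,.2682],np.radians(10.7))
E
```

```text
clock: 10.3
position: [0.5658, -0.0646, 0.3973]
ee_rot: [-2.007, -2.415, 0.002]
force: [0.0, 0.3, 0.2]
width: 0.545
gripper_force: 0.0
clock: 10.6
position: [0.5662, -0.0614, 0.3992]
ee_rot: [2.001, 2.421, 0.001]
force: [0.1, 0.1, -0.5]
width: 0.541
gripper_force: 0.0
44 (np.float64(183.1818181818182), np.float64(269.84090909090907)) near axis at [ 0.5554 -0.0148  0.1139]
44 (np.float64(171.1590909090909), np.float64(275.02272727272725)) near axis at [ 0.5671 -0.0734  0.1135]
742 183 231 [ 0.5627 -0.0517  0.116 ] [ 0.571 -0.095  0.116]
85 [ 0.5689 -0.0739  0.02  ]
t 10.75 pos [ 0.5661 -0.0619  0.399 ] tooly deg 10.818137262802173 shift [-0.0112 -0.0015  0.1308] roll 0.002061884205191822 F [-0.2108  0.5842  0.2035] w 0.05006977747638486 j7 0.005833960407496714
```

View pics/w4.png

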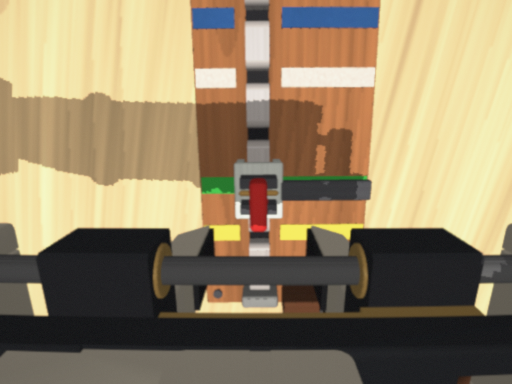

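The wrist view shows the stop centred on the green tape, with the knob at about (205,258), its bar along the rail and the brass pin down in the fork's slot. The knob's height matches the locked start (0.1135 against 0.1139 m), and it moved 60 mm. The gripper is clear, so I hand in.

```bash
python3 -c "
from cell import arm
print(arm.sign_off())"
```

```text
the job is handed in; nothing more can be done
None
```

I handed the job in at about 11 s: the stop is locked in the green notch, its plunger fully down by my height measurement, with the gripper clear; the arm went nowhere near the clamp or the sleeve.

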